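# Mark a frame rail in the guarded seal press

### The job

Without lifting it, push the wooden frame rail along its channel into the seal press until its far end is fully home against the stop. Then reach down through the open window in the top of the wire guard, press the lever all the way down, keep it down for a full second, and let it come back up. Do not touch the guard, do not work the lever before the rail is home, leave the rail home, and leave everything else on the table where it stands.

Things in the scene. Friction and masses are not known exactly. Their poses are not given: they have to be found in the camera images.
- guard: Fixed dark wire-mesh guard over the press; not to be touched. Origin on the table below the centre of its top window; x is the feed direction (into the press), y to the left of it, z up. Spans x = -65 to +142, y = -85 to +85 mm, top face 120 mm above the table. Its front is mesh above a low inlet (47 mm clear above the table) for the rail.
- window (a point): Centre of the open window in the guard's horizontal top, level with the top face, 120 mm above the table. The opening is 80 mm along the guard's x and 100 mm along its y, in a frame 8 mm thick. Same axes as the guard.
- stop_face (a point): Middle of the face of the steel stop at the channel's end, 75 mm past the window centre in x, 26 above the table; the rail is home when its head face meets it. The grey bed is 15 mm high, guard x = -205 to +145, 170 wide; on it two steel fences 10 mm high, 53 apart, run from x = -120 to +70 and guide the rail.
- rail_head (a point): Centre of the leading end face of the loose wooden rail, 9 mm above its underside. Rail: straight stepped picture-frame moulding, 205 long, 50 wide, 10 high, with a step 34 wide on top (19 high in all), about 0.14 kg. It lies on the bed between the fences, underside 15 mm above the table, head already under the guard; its x axis is the feed direction.
- rail_tail (a point): Centre of the near (trailing) end face of the same rail, 205 mm behind the head; this end sticks out of the front of the guard (65 mm out when home, 30 to 60 mm more at the start) and is the one to push.
- paddle (a point): Centre of the top of the lever's black paddle, 38 (x) x 44 (y) mm, straight below the window centre. At rest it is 100 mm above the table (20 mm below the guard's top face); pressed fully it is 24 mm lower, tilted 0.2 rad, and has moved under 5 mm along x.
- lever (a joint): Lever angle: 0 at rest (up), 0.2 rad fully down against its limit. It hinges 120 mm beyond the paddle, at the back of the press; its spring needs about 5 N on the paddle to start and 10 N fully down, and brings it back up when let go.
- seal: bystander: upright square stone seal, 30 x 30 mm, 63 tall; origin under its centre
- jar: bystander: small closed jar, 52 mm across, 60 tall; origin under its centre
- brush: bystander: brush 200 mm long lying on the table; origin at the centre of its underside
- bowl: bystander: white bowl, 100 mm across, 45 tall; origin under its centre
- mug: bystander: mug, 76 mm across, 85 tall; origin under its centre
- inkstone: bystander: flat dark ink slab, 130 x 85 mm, 22 tall; origin under its centre
- hammer: bystander: small hammer 200 mm long lying on the table; origin on its underside
There are look-alikes about, which are no part of the job. Of the things like the part that bears rail_head, leave any that is orange, pink or turquoise; of the rest the larger one is meant.

How it is judged (in metres and radians):
On the way, in this order (a step that is already met when the one before it is completed fails the run):
1. the rail is home against the stop, the lever still up (x of rail_head in the frame of guard above 0.071 m and value of joint lever below 0.025 rad), for 0.2 s.
2. the lever is fully down and kept there for a second (x of rail_head in the frame of guard above 0.071 m and value of joint lever above 0.18 rad), for 0.8 s.
3. the lever is let back up (all of step 1), for 0.2 s.
At the end, for the whole second after the job is handed in: The rail lies flat in its channel with its head within 4 mm of the stop, and the lever, having been fully down (at least 0.18 of 0.2 rad) for 0.8 s, is back up (below 0.025 rad) and still (all of step 3 and not (y of rail_head in the frame of guard above 0.008 m or y of rail_head in the frame of guard below -0.008 m) and height (world z) of each of rail_head, rail_tail below 0.028 m and velocity of joint lever below 0.05 rad/s); the robot touches nothing.
It fails at once if the robot touches the guard (contact force between any of the fingers, the arm and guard above 0.5 N).
It fails at once if the lever is worked while the rail is not home (value of joint lever above 0.04 rad and not (x of rail_head in the frame of guard above 0.071 m)).
It fails at once if the rail is lifted (height (world z) of any of rail_head, rail_tail above 0.034 m).
It fails at once if a bystander is moved (distance of any of seal, jar, brush, bowl, mug, inkstone, hammer from where it was at the start of the episode above 0.015 m).
It also fails if it takes over 48 s, if anything falls off the work surface, if the arm or the gripper's body presses on something with over 40 N, if the wrist force passes 120 N, or if a joint passes its speed limit or range.

### The arm

A 7-joint arm with a two-finger parallel gripper is mounted at the origin on the work surface. World frame = base frame: x ahead of the robot, y to its left, z up, the work surface at z = 0. Lengths are in m, angles in degrees, forces in N, time in s.
With the tool pointing down it reaches from about 0.425 to 0.875 m from the base axis. Payload 4.7 kg.
Tool frame: the origin (TCP) lies between the finger pads; the fingertips stand 11 mm ahead of it and the grasp point (between the pads) lies 8 mm behind it; z points along the fingers, y is the line along which they close (so a half turn about z gives the same grasp; the last joint's range is limited). The gripper opens to 85 mm and grips with 20 to 120 N. Pads are 22 mm wide; open, the fingers measure 114 mm over their backs; the gripper's body (76 mm by 85 mm) begins 54 mm behind the grasp point. The pads swing forward as they close: fully open they stand 13 mm farther back than shut.
Start: joints at [-62.561, 18.392, -4.016, 83.108, 1.295, 78.541, -3.26], TCP at [0.291, 0.581, 0.242] pointing down, gripper open.
Joint ranges: [-163.93, 163.93], [-17.29, 119.83], [-79.2, 71.16], [3.27, 140.29], [-89.18, 269.18], [5.43, 117.66], [-154.24, 154.24]. Speed limits (degrees/s): [147.25, 147.25, 180, 180, 180, 180, 180].

### API

Orientations are given as a 3x3 rotation matrix whose columns are the frame's x, y, z axes.
In Python, from rig import get_state, imaging, order gives the robot as it stands.
- The arm moves only by the shell command python3 -m handwheel 'ROWS' [OPENING]. ROWS is JSON, a list of rows, each a list of 2 entries, a list of its own where there are three numbers: the shift along the tool's x, y, z in m, then the turn, a rotation vector about the tool's x, y, z in degrees. In form: [[[dx, dy, dz], [rx, ry, rz]], ...]. A call has 1 to 20 rows; each row shifts and turns the commanded pose from where the row before left it, along the tool's axes as they then stand; what a row does not reach is not made up. A row lasts 1/12 s, in which the tool goes at most 41.7 mm and 7.16 degrees, less where a joint would pass 70% of its speed; a pose out of reach is approached as far as the arm can. A call is refused whole if a number of a shift passes 0.0417 or a number of a turn 7.16, either way. A call with a gripper value outside its range is refused whole. OPENING is the gripper command: -1 is shut, 1 is fully open, values between are in proportion, set as the call begins (- or left out, the last holds). The fingers move at their own pace and stop on an object; the grip force is fixed at half the most. Time passes only in rows, so rows that do not move let the fingers close. It gives the time, the measured TCP pose, the force, the opening and the grip force at its end, in the units of the state.
- get_state(): the state, without advancing time (a new reading comes with each control period).
- imaging.capture(name): name is "side" or "top"; returns a dict with "img" (384x512x3 uint8, red, green, blue), "fx", "fy", "cx", "cy" (pixels), "R" (3x3) and "t" (3): a world point X has camera coordinates R X + t. Camera axes: x right, y down, z forward; pixel columns grow to the right and rows downward; lengths in m; the calibration is good to about 2 mm. A picture is of the moment at which its call begins. There is no depth.
- order.job_done(): hands the job in; it is judged then, once.
Trained networks look in the newest picture that a camera, given by its name, has taken for a name from the list of things; names that differ only in an ending like _2 or _b are one class to them, and where a whole thing is asked for, a point or a joint stands for the part that bears it (a point fixed in the world has none). Each returns a list of dicts, best first, with "conf" (0 to 1); they miss things now and then, are a little off and sometimes report something else, mostly with a low value. They report only what shows in the picture. A call takes as long as a camera call. They do not tell look-alikes from the thing itself.
- imaging.spot_in(name, camera): "point" ([x, y, z] in m, in world coordinates, good to about 4 mm: the middle of the surface that is visible of it).
The state is a dict: "clock": time; "joint_pos": joint angles; "joint_vel": joint speeds; "joint_efforts": joint torques, N m; "eef_pos": TCP position; "eef_rot": TCP orientation; "contact_force": force on the tool from outside, world axes, zero at the start; "ft_torque": the same for the moment, N m; "finger_gap": opening from 0.0 (shut) to 1.0 (fully open); "gripper_force": force on a finger pad.
Only numpy, scipy, OpenCV 4.12 (cv2) and the standard library are available. Lean on these libraries where they do the work, as an engineer would, in place of code of your own. Each camera call takes 0.05 s, during which the arm holds its last target. There are 200 camera calls.

## Working session

There is one attempt and no reset: what is moved stays moved. The work goes in short steps, Python scripts to look and compute and a shell command to move; the robot and the scene stay as the last step left them, time stands still between calls to the robot, and variables do not carry over. Pictures are saved under pics/ and viewed, at most 10 in all, crops included, and the job is handed in when it is done.

```bash
mkdir -p pics
python3 - <<'E'
from rig import get_state, imaging
import cv2,numpy as np
s=get_state();print(s['clock'],s['eef_pos'],np.round(s['eef_rot'],3).tolist())
for c in("top","side"):
    d=imaging.capture(c);cv2.imwrite(f"pics/{c}0.png",d['img'][:,:,::-1])
    print(c,d['fx'],d['cx'],d['cy'],np.round(d['R'],3).tolist(),np.round(d['t'],3))
    for n in("guard","rail_head","rail_tail","paddle","stop_face","seal","jar","brush","bowl","mug","inkstone","hammer"):
        try:
            for r in imaging.spot_in(n,c)[:3]:
                p=np.array(r['point']);q=d['R']@p+d['t'];print(n,round(r['conf'],2),np.round(p,3),np.round([d['fx']*q[0]/q[2]+d['cx'],d['fy']*q[1]/q[2]+d['cy']]))
        except Exception as e: print(n,e)
E
```

```text
0.0 [0.29114143 0.58058625 0.24123209] [[-0.894, 0.448, -0.001], [0.448, 0.894, -0.002], [-0.0, -0.002, -1.0]]
top 354.8318347749012 257.0996613573329 187.60683775774396 [[0.008, -1.0, -0.005], [-0.989, -0.007, -0.147], [0.147, 0.007, -0.989]] [-0.009  0.561  1.242]
guard 0.75 [0.676 0.007 0.123] [254. 151.]
guard 0.4 [0.565 0.522 0.016] [115. 187.]
rail_head 0.96 [0.557 0.042 0.028] [244. 189.]
rail_head 0.68 [0.78  0.295 0.01 ] [179. 131.]
rail_head 0.65 [0.336 0.279 0.018] [178. 250.]
rail_tail 0.86 [0.569 0.293 0.012] [177. 186.]
rail_tail 0.8 [ 0.46  -0.293  0.019] [336. 217.]
rail_tail 0.61 [0.56  0.039 0.032] [245. 188.]
paddle 0.54 [0.673 0.    0.097] [256. 154.]
stop_face 0.78 [0.646 0.012 0.029] [253. 165.]
seal 0.72 [0.566 0.522 0.017] [115. 186.]
seal 0.51 [0.594 0.167 0.049] [210. 178.]
jar 0.49 [ 0.626 -0.133  0.06 ] [293. 169.]
brush 0.6 [0.825 0.116 0.016] [226. 120.]
mug 0.8 [ 0.377 -0.546  0.043] [410. 240.]
mug 0.29 [ 0.671 -0.001  0.102] [256. 154.]
inkstone 0.79 [0.566 0.523 0.016] [115. 186.]
hammer 0.75 [0.566 0.523 0.013] [115. 186.]
hammer 0.56 [ 0.6   -0.5  
[... 372 characters left out ...]
 [0.371 0.245 0.015] [306. 281.]
rail_tail 0.97 [0.569 0.304 0.012] [228. 285.]
rail_tail 0.93 [0.369 0.243 0.014] [306. 281.]
rail_tail 0.89 [0.557 0.05  0.033] [256. 220.]
paddle 0.52 [0.673 0.006 0.097] [223. 189.]
stop_face 0.73 [0.64  0.046 0.036] [230. 214.]
seal 0.64 [0.592 0.18  0.042] [232. 244.]
jar 0.64 [ 0.62  -0.126  0.034] [250. 184.]
brush 0.79 [0.817 0.134 0.019] [166. 228.]
bowl 0.92 [0.369 0.504 0.021] [288. 365.]
bowl 0.59 [0.819 0.131 0.015] [166. 228.]
mug 0.68 [ 0.4   -0.551  0.079] [331. 122.]
mug 0.17 [0.366 0.505 0.021] [289. 365.]
inkstone 0.6 [0.56  0.532 0.018] [202. 358.]
inkstone 0.31 [0.679 0.006 0.095] [221. 190.]
hammer 0.61 [ 0.586 -0.498  0.021] [282. 136.]
```

Run:
```python
import cv2
for c,(x0,y0,w,h) in dict(top=(160,100,200,150),side=(140,120,200,150)).items():
    i=cv2.imread(f"pics/{c}0.png")
    cv2.imwrite(f"pics/{c}0c.png",cv2.resize(i[y0:y0+h,x0:x0+w],None,fx=4,fy=4,interpolation=cv2.INTER_CUBIC))
```

```text
(no output)
```

View pics/top0.png

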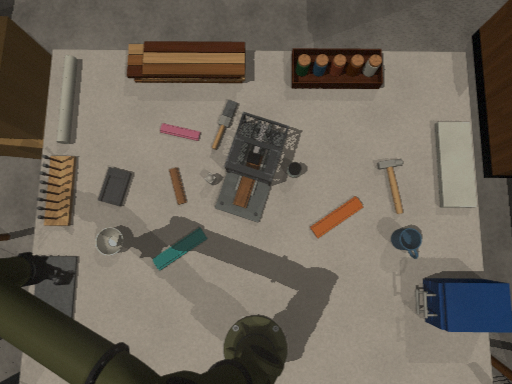

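View pics/top0c.png

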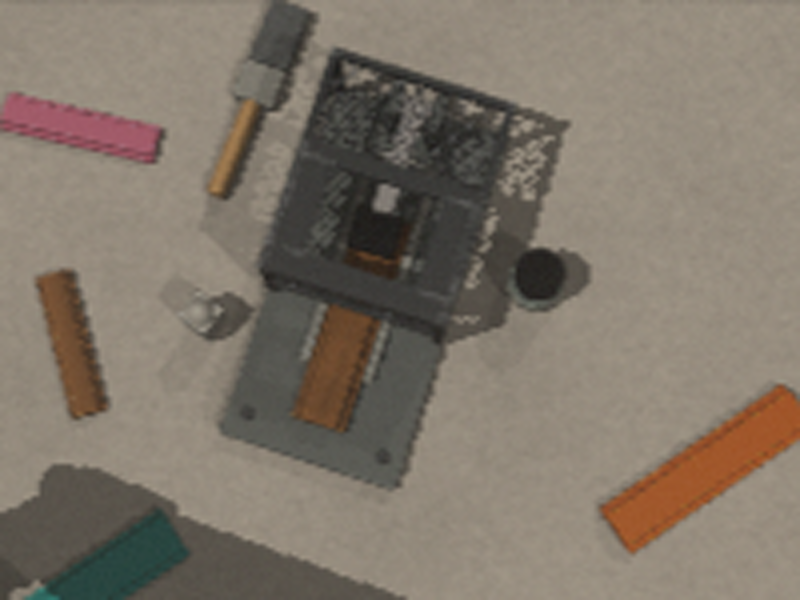

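View pics/side0c.png

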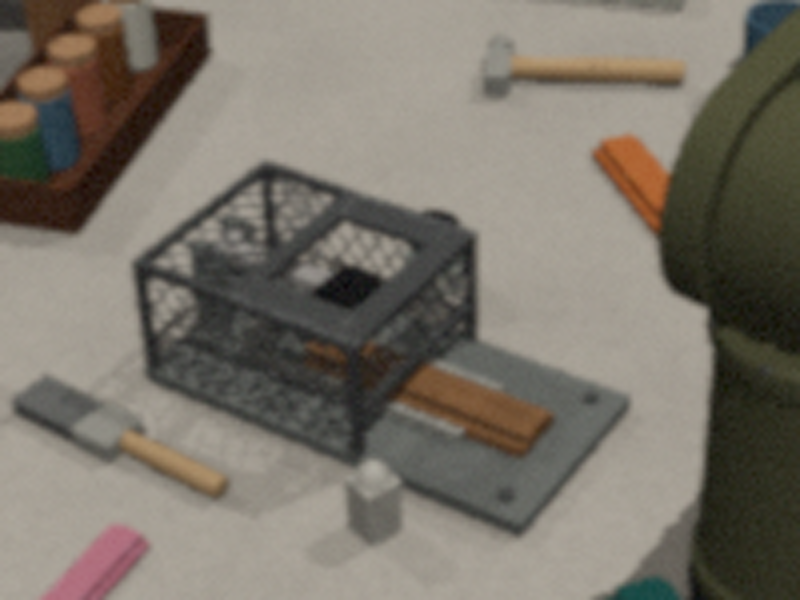

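The wooden pieces are the stepped rail in the press at top px (244,190) and a short brown moulding at (177,186). The others are orange (337,216), pink (180,131) and turquoise (180,249). The larger one that isn't an excluded colour is the one in the channel, and the crop confirms it: it's under the guard and its tail sticks out. The paddle shows through the window at about (255,157). Next I fit the guard pose from corners in both views.

```bash
cat > fit.py <<'E'
from rig import imaging,get_state
import numpy as np
from scipy.optimize import least_squares
C={c:imaging.capture(c) for c in("top","side")}
def proj(c,p):
    d=C[c];q=p@np.array(d['R']).T+d['t'];return np.c_[d['fx']*q[:,0]/q[:,2]+d['cx'],d['fy']*q[:,1]/q[:,2]+d['cy']]
G=np.array([[-65,85,120],[-65,-85,120],[142,85,120],[142,-85,120],[-205,85,15],[-205,-85,15]])/1000
U={"top":[[268,275],[447,335],[335,50],[515,103],[222,428],[398,488]],"side":[[355,333],[475,235],[138,265],[268,165],[520,526],[628,403]]}
O={"top":(160,100),"side":(140,120)}
P={c:(np.array(U[c])+.5)/4-.5+O[c] for c in U}
def w(v,g):
    c,s=np.cos(v[2]),np.sin(v[2]);return g@np.array([[c,-s,0],[s,c,0],[0,0,1]]).T+[v[0],v[1],0]
f=lambda v:np.concatenate([(proj(c,w(v,G))-P[c]).ravel() for c in P])
r=least_squares(f,[.67,0,-.2],loss="soft_l1")
if __name__=="__main__":
    print(r.x,np.degrees(r.x[2]),np.round(f(r.x).reshape(2,6,2),1).tolist())
    R=get_state()['eef_rot'];print(R)
    # rail tail: top step edge corners in both views; search x with y=0
    T={"top":[[295,415],[346,430]],"side":[[522,441],[550,408]]}
    for c in T:
        q=(np.array(T[c])+.5)/4-.5+O[c]
        g=lambda a:(proj(c,w(r.x,np.array([[a[0],a[1]+.017,.034],[a[0],a[1]-.017,.034]])))-q).ravel()
        s=least_squares(g,[-.17,0]);print(c,s.x,s.fun)
E
python3 fit.py
```

```text
[ 0.6578562   0.00882525 -0.30909966] -17.71010577644882 [[[-2.8, -2.0], [-0.2, -1.7], [-0.3, -0.8], [1.0, 0.5], [-0.9, 1.3], [-0.7, 0.8]], [[0.0, 3.0], [0.9, -1.2], [-1.3, -1.5], [-0.5, -1.8], [0.6, -0.9], [1.2, -2.4]]]
[[-8.93888942e-01  4.48288474e-01  6.12552093e-05]
 [ 4.48288477e-01  8.93888941e-01  4.08282364e-05]
 [-3.64525264e-05  6.39559136e-05 -9.99999997e-01]]
top [-0.1680293  -0.00212264] [ 1.91543041  0.41823551 -1.91256324 -0.41007995]
side [-0.17032513  0.00588156] [ 0.65134555 -0.94451046 -0.66188004  0.9873396 ]
```

```bash
cat > ov.py <<'E'
import sys
from fit import *
import cv2
def overlay(v,name,segs):
    o=[]
    for c,(x0,y0,w_,h_,k) in dict(top=(208,104,100,124,4),side=(166,155,100,124,4)).items():
        x0-= 0
        if c=="side": w_,h_=135,100; k=3
        i=cv2.resize(np.ascontiguousarray(C[c]['img'][y0:y0+h_,x0:x0+w_,::-1]),None,fx=k,fy=k,interpolation=cv2.INTER_CUBIC)
        for s,col in segs:
            q=proj(c,w(v,np.array(s)/1000));q=((q-[x0,y0]+.5)*k-.5)
            cv2.polylines(i,[np.round(q).astype(int)],True,col,1)
        o.append(i)
    o=[cv2.copyMakeBorder(a,0,max(x.shape[0] for x in o)-a.shape[0],0,0,cv2.BORDER_CONSTANT) for a in o]
    im=np.hstack(o)[:600,:805];cv2.imwrite(name,im[:, :800])
rect=lambda a,b,y,z:[[a,y,z],[b,y,z],[b,-y,z],[a,-y,z]]
segs=[(rect(-65,142,85,120),(0,255,0)),(rect(-40,40,50,120),(0,255,255)),(rect(-19,19,22,100),(255,0,255)),(rect(-205,145,85,15),(255,255,0)),(rect(-170,35,17,34),(0,0,255))]
if __name__=="__main__": overlay(r.x,"pics/ov1.png",segs)
E
python3 ov.py
```

```text
(no output)
```

View pics/ov1.png

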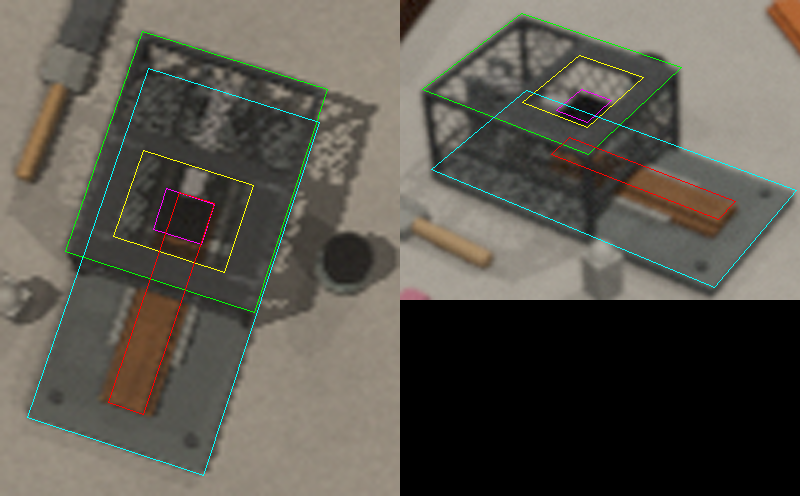

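```bash
cat > st.py <<'E'
from fit import r
from rig import get_state
import numpy as np
v=r.x;s=get_state();p=s['eef_pos']-np.array([v[0],v[1],0]);c,q=np.cos(v[2]),np.sin(v[2])
x=np.array(s['eef_rot'])[:,0]
print("guard-frame TCP",np.round([c*p[0]+q*p[1],-q*p[0]+c*p[1],p[2]],4),"tool x vs -guard x deg",np.degrees(np.arctan2(-x[1],-x[0])-v[2]),"F",np.round(s['contact_force'],2),s['clock'],s['finger_gap'])
E
python3 st.py
```

```text
guard-frame TCP [-0.5232  0.4336  0.2423] tool x vs -guard x deg -8.920564244845972 F [ 0.57 -0.18  0.66] 1.6 0.9999028960152132
```

```bash
python3 -m handwheel '[[[0,0,0],[0,0,-4.5]],[[0,0,0],[0,0,-4.4]],[[-0.019,-0.027,0],[0,0,0]],[[-0.019,-0.027,0],[0,0,0]],[[-0.019,-0.027,0],[0,0,0]],[[-0.019,-0.027,0],[0,0,0]],[[-0.019,-0.027,0],[0,0,0]],[[-0.019,-0.027,0],[0,0,0]],[[-0.019,-0.027,0],[0,0,0]],[[-0.019,-0.027,0],[0,0,0]],[[-0.019,-0.027,0],[0,0,0]],[[-0.019,-0.027,0],[0,0,0]],[[-0.019,-0.027,0],[0,0,0]],[[-0.019,-0.027,0],[0,0,0]],[[-0.019,-0.027,0],[0,0,0]],[[-0.019,-0.027,0],[0,0,0]],[[-0.019,-0.027,0],[0,0,0]],[[-0.019,-0.027,0],[0,0,0]]]' -1; python3 st.py
```

```text
clock: 3.1
eef_pos: [0.4496, 0.0754, 0.2427]
eef_rot: [[-0.953, 0.305, 0.001], [0.305, 0.953, 0.001], [-0.001, 0.001, -1.0]]
contact_force: [1.2, 1.3, 0.7]
finger_gap: -0.002
gripper_force: 0.0
guard-frame TCP [-0.2162 -0.0037  0.2429] tool x vs -guard x deg -0.5613224468803545 F [ 0.34  0.37 -0.34] 3.2 -0.0012496330667417556
```

```bash
python3 -m handwheel '[[[0,0,0.02],[0,0,0]],[[0,0,0.02],[0,0,0]],[[0,0,0.02],[0,0,0]],[[0,0,0.02],[0,0,0]],[[0,0,0.02],[0,0,0]],[[0,0,0.02],[0,0,0]],[[0,0,0.02],[0,0,0]],[[0,0,0.02],[0,0,0]],[[0,0,0.015],[0,0,0]],[[0,0,0.015],[0,0,0]],[[0,0,0.01],[0,0,0]],[[0,0,0.01],[0,0,0]]]'
python3 - <<'E'
from ov import *
overlay(r.x,"pics/ov2.png",[segs[2]])
E
python3 st.py
```

```text
clock: 4.2
eef_pos: [0.4493, 0.0775, 0.0317]
eef_rot: [[-0.953, 0.304, -0.0], [0.304, 0.953, 0.0], [0.0, 0.0, -1.0]]
contact_force: [-0.5, 0.3, -0.0]
finger_gap: -0.004
gripper_force: 0.0
guard-frame TCP [-0.2191  0.0018  0.0326] tool x vs -guard x deg -0.014950518757627105 F [-0.56 -0.56  0.66] 4.4 -0.002293814394060408
```

View pics/ov2.png

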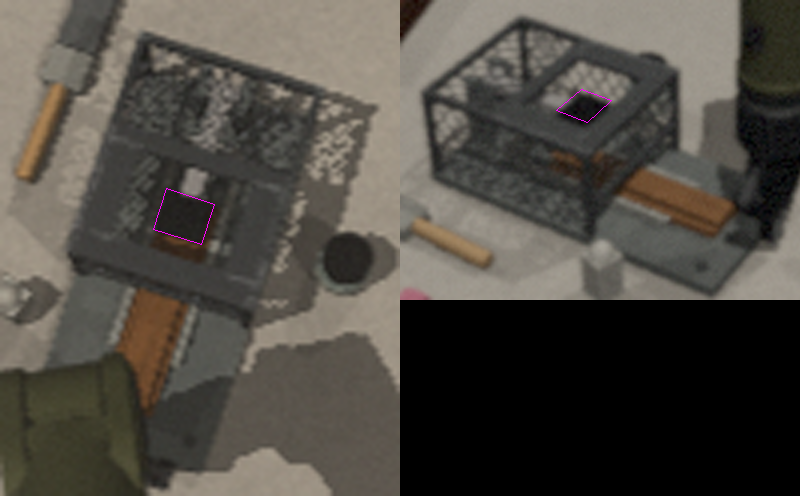

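The gripper is lined up behind the tail with a gap of about 35 mm, as the side view shows. The paddle outline matches. Next: push.

```bash
python3 -m handwheel '[[[-0.008,-0.002,0],[0,0,0]],[[-0.008,-0.001,0],[0,0,0]],[[-0.008,0,0],[0,0,0]],[[-0.008,0,0],[0,0,0]],[[-0.006,0,0],[0,0,0]],[[-0.006,0,0],[0,0,0]],[[-0.006,0,0],[0,0,0]],[[-0.006,0,0],[0,0,0]],[[-0.006,0,0],[0,0,0]],[[-0.004,0,0],[0,0,0]]]'; python3 st.py;  python3 -m handwheel '[[[-0.002,0,0],[0,0,0]],[[-0.002,0,0],[0,0,0]]]'
```

```text
clock: 5.23
eef_pos: [0.5121, 0.0537, 0.0322]
eef_rot: [[-0.952, 0.305, 0.0], [0.305, 0.952, -0.0], [-0.0, -0.0, -1.0]]
contact_force: [0.1, 0.2, -0.2]
finger_gap: -0.003
gripper_force: 0.4
guard-frame TCP [-0.1523 -0.0016  0.0324] tool x vs -guard x deg -0.05162235702563568 F [0.15 0.13 0.79] 5.3333 -0.004620236519506502
clock: 5.5
eef_pos: [0.5148, 0.0529, 0.0322]
eef_rot: [[-0.953, 0.304, -0.001], [0.304, 0.953, 0.0], [0.001, -0.0, -1.0]]
contact_force: [-0.6, 0.1, 0.5]
finger_gap: 0.001
gripper_force: 0.5
```

```bash
python3 -m handwheel '[[[-0.003,0,0],[0,0,0]],[[-0.003,0,0],[0,0,0]],[[0,0,0],[0,0,0]]]'; python3 -m handwheel '[[[-0.002,0,0],[0,0,0]],[[-0.001,0,0],[0,0,0]],[[0,0,0],[0,0,0]]]';python3 -m handwheel '[[[-0.002,0,0],[0,0,0]],[[0,0,0],[0,0,0]]]'; python3 st.py
```

```text
clock: 5.75
eef_pos: [0.5216, 0.0508, 0.0325]
eef_rot: [[-0.952, 0.305, 0.001], [0.305, 0.952, -0.0], [-0.001, 0.0, -1.0]]
contact_force: [0.7, 0.5, 0.3]
finger_gap: 0.001
gripper_force: 0.0
clock: 6.0
eef_pos: [0.5231, 0.0503, 0.0322]
eef_rot: [[-0.953, 0.304, -0.002], [0.304, 0.953, 0.0], [0.002, -0.0, -1.0]]
contact_force: [-2.7, 1.1, 2.1]
finger_gap: -0.003
gripper_force: 1.6
clock: 6.17
eef_pos: [0.5232, 0.0504, 0.0319]
eef_rot: [[-0.953, 0.304, -0.006], [0.304, 0.953, 0.001], [0.006, -0.001, -1.0]]
contact_force: [-7.6, 1.9, 5.8]
finger_gap: 0.002
gripper_force: 4.0
guard-frame TCP [-0.1409 -0.0014  0.0319] tool x vs -guard x deg 0.019442609565552747 F [-7.65  2.49  5.39] 6.2667 -0.0019205751528619396
```

Home: the TCP stands at guard x = -141 mm, as predicted, and the force is rising. I'll press slightly more, back off, and rise.

```bash
python3 -m handwheel '[[[-0.002,0,0],[0,0,0]],[[0,0,0],[0,0,0]],[[0,0,0],[0,0,0]]]'; python3 -m handwheel '[[[0.005,0,0],[0,0,0]],[[0.015,0,0],[0,0,0]],[[0.02,0,0],[0,0,0]],[[0.01,0,-0.02],[0,0,0]],[[0,0,-0.03],[0,0,0]],[[0,0,-0.03],[0,0,0]],[[0,0,-0.03],[0,0,0]],[[0,0,-0.03],[0,0,0]],[[0,0,-0.03],[0,0,0]],[[0,0,-0.02],[0,0,0]],[[0,0,0],[0,0,0]]]'
python3 - <<'E'
from ov import *
overlay(r.x,"pics/ov3.png",[(rect(-130,75,17,34),(0,0,255)),segs[1]])
E
python3 st.py
```

```text
clock: 6.52
eef_pos: [0.5232, 0.0504, 0.0315]
eef_rot: [[-0.953, 0.303, -0.009], [0.303, 0.953, 0.002], [0.009, -0.001, -1.0]]
contact_force: [-11.4, 2.6, 7.6]
finger_gap: 0.001
gripper_force: 6.0
clock: 7.43
eef_pos: [0.4834, 0.0643, 0.2276]
eef_rot: [[-0.952, 0.305, 0.011], [0.305, 0.952, 0.003], [-0.009, 0.006, -1.0]]
contact_force: [1.1, 0.3, -1.1]
finger_gap: -0.001
gripper_force: 0.0
guard-frame TCP [-0.1867 -0.0019  0.2213] tool x vs -guard x deg -0.030240648451242844 F [ 0.19 -0.35  0.34] 7.6333 -0.001102954642144423
```

View pics/ov3.png

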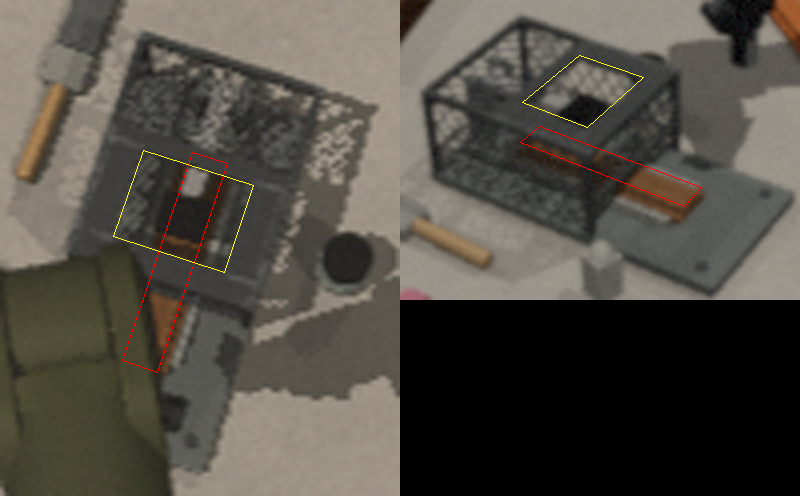

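The rail tail matches the home outline and the window is clear. Moving over the window.

```bash
python3 -m handwheel '[[[-0.015,0,0],[0,0,0]],[[-0.022,0,0],[0,0,0]],[[-0.025,0,0],[0,0,0]],[[-0.025,0,0],[0,0,0]],[[-0.025,0,0],[0,0,0]],[[-0.025,0,0],[0,0,0]],[[-0.022,0,0],[0,0,0]],[[-0.018,0,0],[0,0,0]],[[-0.01,0,0],[0,0,0]],[[0,0,0.02],[0,0,0]],[[0,0,0.02],[0,0,0]],[[0,0,0.02],[0,0,0]],[[0,0,0.01],[0,0,0]],[[0,0,0],[0,0,0]]]'
python3 - <<'E'
from ov import *
overlay(r.x,"pics/ov4.png",[segs[1]])
E
python3 st.py
```

```text
clock: 8.8
eef_pos: [0.6555, 0.007, 0.1478]
eef_rot: [[-0.952, 0.305, -0.007], [0.305, 0.952, -0.001], [0.007, -0.003, -1.0]]
contact_force: [-1.0, 0.9, -1.0]
finger_gap: 0.0
gripper_force: 0.0
guard-frame TCP [ 0.0015 -0.0014  0.1536] tool x vs -guard x deg -0.018781954467711654 F [0.74 0.69 0.96] 9.0 0.0008985082463137019
```

View pics/ov4.png

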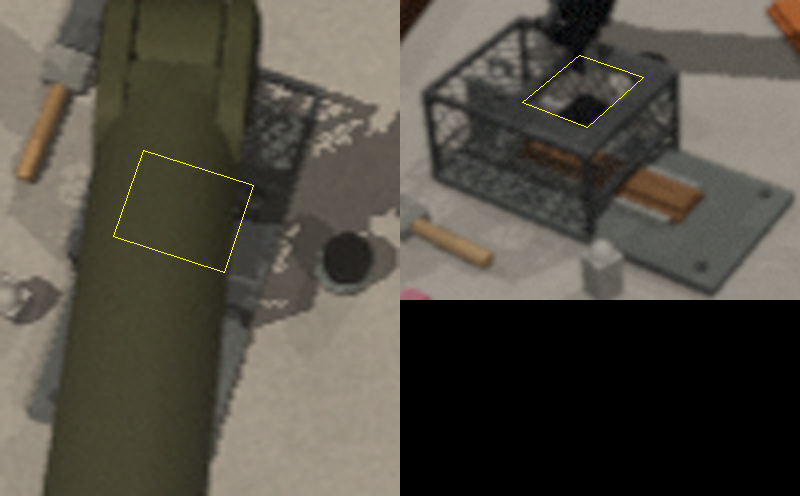

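```bash
python3 -m handwheel '[[[0,0,0.01],[0,0,0]],[[0,0,0],[0,0,0]]]'
python3 - <<'E'
from ov import *
s=get_state();R=np.array(s['eef_rot']);p=np.array(s['eef_pos']);print(p)
i=np.ascontiguousarray(C['side']['img'][150:220,180:280,::-1]);k=8
i=cv2.resize(i,None,fx=k,fy=k,interpolation=cv2.INTER_CUBIC)
dr=lambda P,col:cv2.polylines(i,[np.round((proj('side',P)-[180,150]+.5)*k-.5).astype(int)],True,col,1)
dr(p+np.array([[a,b,.011] for a,b in((-.011,-.0145),(.011,-.0145),(.011,.0145),(-.011,.0145))])@R.T,(0,0,255))
dr(w(r.x,np.array(segs[1][0])/1000),(0,255,255)); dr(w(r.x,np.array(segs[2][0])/1000),(255,0,255)); dr(w(r.x,np.array(segs[0][0])/1000),(0,255,0))
cv2.imwrite("pics/tip.png",i)
E
```

```text
clock: 9.17
eef_pos: [0.6577, 0.0072, 0.1416]
eef_rot: [[-0.953, 0.304, -0.0], [0.304, 0.953, 0.0], [0.0, 0.0, -1.0]]
contact_force: [-0.7, -0.1, -0.2]
finger_gap: -0.003
gripper_force: 0.0
[0.65780179 0.00721019 0.14216963]
```

View pics/tip.png

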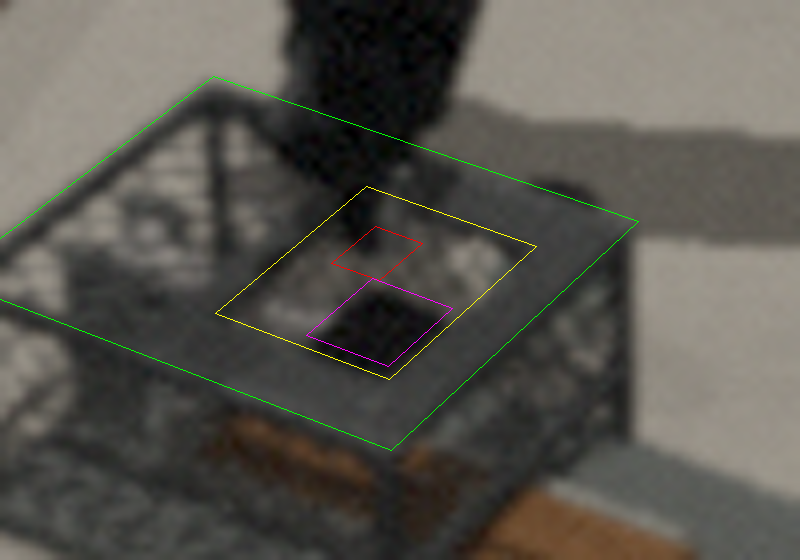

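The fingertips (crop (370,240), predicted (376,253)) sit well inside the window and over the paddle (388,328). Descending.

```bash
python3 -m handwheel '[[[0.002,0,0.01],[0,0,0]],[[0,0,0.01],[0,0,0]],[[0,0,0.008],[0,0,0]],[[0,0,0.006],[0,0,0]],[[0,0,0.006],[0,0,0]],[[0,0,0.004],[0,0,0]],[[0,0,0.004],[0,0,0]],[[0,0,0],[0,0,0]]]';python3 -m handwheel '[[[0,0,0.003],[0,0,0]],[[0,0,0.002],[0,0,0]],[[0,0,0],[0,0,0]]]'
```

```text
clock: 9.93
eef_pos: [0.6553, 0.008, 0.0941]
eef_rot: [[-0.953, 0.304, -0.002], [0.304, 0.953, 0.001], [0.002, -0.0, -1.0]]
contact_force: [-4.5, 0.3, 8.2]
finger_gap: -0.003
gripper_force: 4.2
clock: 10.18
eef_pos: [0.6556, 0.0079, 0.0897]
eef_rot: [[-0.953, 0.304, -0.001], [0.304, 0.953, 0.001], [0.001, 0.0, -1.0]]
contact_force: [-4.8, 1.0, 8.5]
finger_gap: -0.001
gripper_force: 4.6
```

```bash
python3 -m handwheel '[[[0,0,0.002],[0,0,0]],[[0,0,0.001],[0,0,0]],[[0,0,0],[0,0,0]]]';python3 -m handwheel '[[[0,0,0.002],[0,0,0]],[[0,0,0],[0,0,0]]]'
```

```text
clock: 10.43
eef_pos: [0.6558, 0.0078, 0.0878]
eef_rot: [[-0.952, 0.305, -0.001], [0.305, 0.952, 0.001], [0.001, 0.001, -1.0]]
contact_force: [-5.0, 0.5, 11.3]
finger_gap: 0.001
gripper_force: 6.1
clock: 10.6
eef_pos: [0.6559, 0.0078, 0.0875]
eef_rot: [[-0.952, 0.305, -0.001], [0.305, 0.952, 0.001], [0.001, 0.001, -1.0]]
contact_force: [-9.6, 0.6, 19.6]
finger_gap: -0.001
gripper_force: 10.2
```

The lever is at its limit: the height has stalled at 0.0875 and the force jumped to 20 N. I'll hold, then let it up.

```bash
python3 -m handwheel '[[[0,0,0],[0,0,0]],[[0,0,0],[0,0,0]],[[0,0,0],[0,0,0]],[[0,0,0],[0,0,0]],[[0,0,0],[0,0,0]],[[0,0,0],[0,0,0]],[[0,0,0],[0,0,0]],[[0,0,0],[0,0,0]],[[0,0,0],[0,0,0]],[[0,0,0],[0,0,0]],[[0,0,0],[0,0,0]],[[0,0,0],[0,0,0]],[[0,0,0],[0,0,0]],[[0,0,0],[0,0,0]],[[0,0,0],[0,0,0]],[[0,0,0],[0,0,0]]]' && python3 -m handwheel '[[[0,0,-0.004],[0,0,0]],[[0,0,-0.005],[0,0,0]],[[0,0,-0.006],[0,0,0]],[[0,0,-0.008],[0,0,0]],[[0,0,-0.01],[0,0,0]],[[0,0,-0.015],[0,0,0]],[[0,0,-0.02],[0,0,0]],[[0,0,-0.03],[0,0,0]],[[0,0,-0.03],[0,0,0]],[[0,0,-0.03],[0,0,0]],[[0.025,0,0],[0,0,0]],[[0.03,0,0],[0,0,0]],[[0.03,0,0],[0,0,0]],[[0.03,0,0],[0,0,0]],[[0.03,0,0],[0,0,0]],[[0.03,0,0],[0,0,0]],[[0.02,0,0],[0,0,0]],[[0,0,0],[0,0,0]],[[0,0,0],[0,0,0]],[[0,0,0],[0,0,0]]]'
python3 - <<'E'
from ov import *
overlay(r.x,"pics/ov5.png",[(rect(-130,75,17,34),(0,0,255)),segs[2]])
E
python3 st.py
```

```text
clock: 11.93
eef_pos: [0.6559, 0.0078, 0.0875]
eef_rot: [[-0.952, 0.305, -0.0], [0.305, 0.952, 0.001], [0.001, 0.001, -1.0]]
contact_force: [-9.3, 1.0, 20.5]
finger_gap: -0.001
gripper_force: 10.4
clock: 13.6
eef_pos: [0.4711, 0.0668, 0.2425]
eef_rot: [[-0.952, 0.305, 0.001], [0.305, 0.952, 0.0], [-0.001, 0.0, -1.0]]
contact_force: [0.5, -0.3, 0.5]
finger_gap: 0.003
gripper_force: 0.0
guard-frame TCP [-0.1955 -0.0018  0.2421] tool x vs -guard x deg -0.08914440291009104 F [ 0.05 -0.68 -0.02] 13.8 0.004375608274108036
```

View pics/ov5.png

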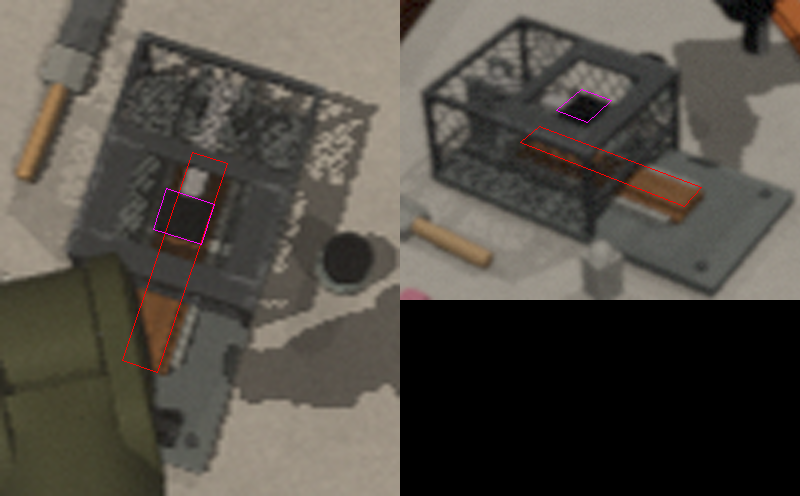

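The paddle is back up at the rest outline (top crop (187,218)), the rail is still home, and the arm is clear.

```bash
python3 -c "
from rig import order
print(order.job_done())"
```

```text
the job is handed in; nothing more can be done
None
```

I pushed the rail home against the stop, pressed the lever to its limit, held it for more than a second and let it come back up. The arm is clear and the job is handed in; no verdict was returned.

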